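Wind the length stop of the breadstick packing unit to the red marker

ROBOT

A 6-joint arm with a two-finger parallel gripper is mounted at the origin on the work surface. World frame = base frame: x ahead of the robot, y to its left, z up, the work surface at z = 0. Lengths are in mm, angles in rad, forces in N, time in s.
With the tool pointing down it reaches from about 275 to 1000 mm from the base axis. Payload 8.4 kg.
Tool frame: the origin (TCP) lies on the centre line of the jaws, within the pads' length; the fingertips stand 14 mm ahead of it and the grasp point (between the pads) lies 5 mm behind it; z points along the fingers, y is the line along which they close (so a half turn about z gives the same grasp; the last joint's range is limited). The gripper opens to 85 mm and grips with 20 to 120 N. Pads are 22 mm wide; open, the fingers measure 114 mm over their backs; the gripper's body (76 mm by 85 mm) begins 54 mm behind the grasp point. The pads swing forward as they close: fully open they stand 13 mm farther back than shut.
Start: joints at [1.275, 0.353, 1.633, -0, 1.155, -0.002], TCP at [180.993, 598.222, 245.281] pointing down, gripper open.
Joint ranges: [-2.63, 2.63], [-0.92, 2.1], [0.06, 2.66], [-1.3, 4.44], [0, 2.69], [-3.02, 3.02]. Speed limits (rad/s): [2.22, 2.22, 2.79, 3.14, 3.14, 3.14].

INTERFACE

Orientations are given as [roll, pitch, yaw] about the fixed x, y, z axes, in that order (R = Rz(yaw) Ry(pitch) Rx(roll)).
In Python, from rig import r gives the robot as it stands.
- The arm moves only by the tool step_arm, never from a script. Its argument "plan" is text: rows parted by semicolons, each of 7 numbers parted by spaces: the turn, a rotation vector about the world's x, y, z in degrees, then the shift along the world's x, y, z in mm, then the closure in counts, from 0 (fully open) to 255 (shut). In form: rx ry rz x y z hand; .... A call has 1 to 8 rows; each row is the pose to reach, as a shift and turn from the pose commanded when the call began; what a row does not reach only later rows make up. A row lasts 1/10 s, in which the tool goes at most 50 mm and 8.59 degrees, less where a joint would pass 70% of its speed; a pose out of reach is approached as far as the arm can. A call with a gripper value outside its range is refused whole. The fingers move at their own pace and stop on an object; "force" is the grip in N (left out, the last holds). Time passes only in rows, so rows that repeat a pose let the fingers close. It gives the time, the measured TCP pose, the force, the opening and the grip force at its end, in the units of the state.
- r.sense(): the state, without advancing time (a new reading comes with each control period).
- r.grab_frame(name): name is "side" or "top"; returns (picture, depth): 420x560x3 uint8, red, green, blue; 420x560 float32, mm along the optical axis (not along the pixel's ray), 0 where there is no reading.
- r.get_calibration(name): a dict with "K" (3x3 intrinsics, pixels), "k1" (the pictures are not rectified: a ray, as slopes to the right and down, at radius r is drawn at 1 + k1 r^2 times it, then the intrinsics apply), "world_from_camera" (4x4, takes a point from camera to world coordinates). Camera axes: x right, y down, z forward; pixel columns grow to the right and rows downward; lengths in mm; the calibration is good to about 2 mm. A picture is of the moment at which its call begins. get_calibration takes no time and is no camera call.
- r.sign_off(): hands the job in; it is judged then, once.
The state is a dict: "clock": time; "qpos": joint angles; "qvel": joint speeds; "joint_efforts": joint torques, N m; "eef_pos": TCP position; "tcp_rot": TCP orientation; "contact_force": force on the tool from outside, world axes, zero at the start; "wrist_torque": the same for the moment, N m; "opening": opening from 0.0 (shut) to 1.0 (fully open); "grasp_force": force on a finger pad.
Only numpy, scipy, OpenCV 4.12 (cv2) and the standard library are available. Lean on these libraries where they do the work, as an engineer would, in place of code of your own. Each camera call takes 0.05 s, during which the arm holds its last target. There are 200 camera calls.

TASK

Fit the loose crank on the handwheel's spindle with its arm down between the two brass pins, and let go of it. Then take the crank by its orange knob and wind the blue fence until its black pointer points at the red marker, and leave the crank sitting on the spindle. Move the fence only with the crank: do not push the fence or the handwheel by hand, and leave the other things on the counter where they are.

Things in the scene. Friction and masses are not known exactly. Their poses are not given: they have to be found in the camera images.
- unit: fixed length-stop unit: grey gearbox 115 x 115 mm, 66 mm high, on a 150 x 150 x 10 mm foot plate, handwheel on top; aluminium bed, 100 mm wide, 24 mm high, from 75 to 425 mm along its +y, ending in a 60 mm high plate. A white scale strip, 18 mm high, lies beside the bed from x = 50 to 100 mm. Origin on the table under the handwheel's axis, z up
- wheel: steel handwheel: flat disc of 120 mm diameter, top face 78 mm above the table, turning about the vertical. Origin on its axis, on the top face; +x points between its brass pins. It takes 0.16 N m (2 N at the knob) and stays where left. A turn moves the fence 30 mm: clockwise seen from above moves it along the unit's +y (away from the wheel), anticlockwise back
- spindle (a point): tip of the handwheel's steel spindle, on the axis, 36 mm above the disc; 20 mm in diameter, its upper 12 mm tapering to 8 mm; axes as the wheel's
- pins (a point): point on the disc midway between the two brass drive pins, 44 mm from the axis. The pins stand 24 mm either side of it along the wheel's y, 12 mm in diameter, 26 mm high, the upper 10 mm tapered. The crank's arm goes between them with 7 mm play either side (about 0.15 rad), which must be taken up before the wheel turns
- fence: blue carriage with an upright aluminium plate on the bed, 96 x 50 mm, 56 mm high, driven by the handwheel along the unit's y, up to 87 mm either side of the bed's middle (250 mm from the wheel's axis). Origin at the centre of its underside, 25 mm above the table
- pointer (a point): outer tip of the fence's black pointer, 5 mm wide, which runs over the white scale strip; axes as the unit's
- red_marker: red marker block fixed on the outer edge of the scale strip, 20 x 8 mm, 16 mm high, with a narrow tip towards the bed; its y = 0 is the line to be reached and its y axis runs along the scale like the unit's. Origin on the strip's top face (18 mm above the table). It may be on either side of the pointer
- blue_marker: blue marker of the same shape, on the other side of the pointer: not the one to use
- crank: loose steel crank, about 0.58 kg, on the table. Origin under the bore, z up, arm along +x. Hub 40 x 40 mm, 60 mm high, with a 24 mm square bore from below, 40 mm deep. Arm 22 mm wide, 16 mm high, to x = 95 mm. Counterweight 52 mm wide, 30 mm high, x = -20 to -57 mm. Balances 5 mm from the hub's centre: grip the hub's y faces. Seated, it rests flat on the disc with 2 mm play
- knob: orange knob that spins freely on the crank's arm, 28 mm in diameter, axis vertical at x = 80 mm of the crank; origin at its foot, 16.5 mm above the crank's underside; it is 61 mm high
- basket: small wicker basket of breadsticks, 160 x 120 x 80 mm, a bystander; origin at its underside
- jar: jar, 72 mm in diameter, 100 mm high, a bystander; origin at its underside
- can: can, 68 mm in diameter, 85 mm high, a bystander; origin at its underside
- brush: brush lying on the counter, a bystander
- carton: cardboard carton, 90 x 150 x 45 mm, a bystander; origin at its underside
- bowl: white bowl, 130 mm in diameter, 50 mm high, a bystander; origin at its underside
- biscuits: clear tray of biscuits, 100 x 100 x 60 mm, a bystander; origin at its underside
Mind the look-alikes: they are no part of the job. Leave any purple look-alike of the crank alone.

How it is judged (in metres and radians):
On the way, in this order (a step that is already met when the one before it is completed fails the run):
1. the crank sits on the spindle, flat on the disc, its arm between the pins, and is let go (horizontal distance between crank and wheel below 0.006 m and z of crank in the frame of wheel below 0.004 m and x of knob in the frame of wheel above 0.07 m and angle between crank's own z axis and vertical below 0.1 rad and contact force between the fingers and crank below 0.3 N), for 0.2 s.
2. the crank is taken again, by its knob (contact force between the fingers and knob above 0.5 N), for 0.1 s.
At the end, for the whole second after the job is handed in: The pointer's middle is within 4 mm of the red marker's middle line along the scale (inside the marker's width), fence and crank are at rest, and the crank sits on the spindle: within 6 mm of its axis, flat on the disc to 4 mm, upright to 0.1 rad, its arm between the pins (y of pointer in the frame of red_marker between -0.004 and 0.004 m and horizontal distance between crank and wheel below 0.006 m and z of crank in the frame of wheel below 0.004 m and x of knob in the frame of wheel above 0.07 m and angle between crank's own z axis and vertical below 0.1 rad and linear speed of fence below 0.005 m/s and linear speed of crank below 0.02 m/s); the robot touches nothing.
It fails at once if the robot pushes the fence by hand (over 4 N) (contact force between any of the fingers, the arm and fence above 4 N).
It fails at once if the robot turns the handwheel by hand (over 4 N on it) (contact force between any of the fingers, the arm and wheel above 4 N).
It fails at once if a bystander is moved by more than 40 mm (distance of any of basket, jar, can, brush, carton, bowl, biscuits from where it was at the start of the episode above 0.04 m).
It also fails if it takes over 69 s, if anything falls off the work surface, if the arm or the gripper's body presses on something with over 40 N, if the wrist force passes 120 N, or if a joint passes its speed limit or range.

## Working session

There is one attempt and no reset: what is moved stays moved. The work goes in short steps, Python scripts to look and compute and a tool call to move; the robot and the scene stay as the last step left them, time stands still between calls to the robot, and variables do not carry over. Pictures are saved under pics/ and viewed, at most 10 in all, crops included, and the job is handed in when it is done.

Besides the shell and the picture viewer there is one more tool, called after "Call:" as name(argument=value, ...) on one line, values as JSON. step_arm: Moves the arm, as the interface text tells. Its arguments: {"type":"object","properties":{"plan":{"type":"string"},"force":{"type":"number"}},"required":["plan"]}

```bash
mkdir -p pics; cat > h.py <<'E'
import numpy as np, cv2
from rig import r
def grab(n,save=None):
    p,d=r.grab_frame(n); p=np.array(p)
    if save: cv2.imwrite('pics/'+save,cv2.cvtColor(p,cv2.COLOR_RGB2BGR))
    return p,d
def rays(n,uv):
    c=r.get_calibration(n); K=np.array(c['K'],float)
    uv=np.array(uv,float).reshape(-1,1,2)
    s=cv2.undistortPoints(uv,K,np.array([c['k1'],0,0,0],float)).reshape(-1,2)
    T=np.array(c['world_from_camera'],float)
    return T, np.c_[s,np.ones(len(s))]
def plane(n,uv,z):
    T,s=rays(n,uv); w=s@T[:3,:3].T; o=T[:3,3]
    return o+w*((z-o[2])/w[:,2])[:,None]
def pts(n,d,uv=None):
    if uv is None:
        v,u=np.mgrid[:d.shape[0],:d.shape[1]]; uv=np.c_[u.ravel(),v.ravel()]
    uv=np.array(uv); T,s=rays(n,uv); z=d[uv[:,1].astype(int),uv[:,0].astype(int)]
    return (s*z[:,None])@T[:3,:3].T+T[:3,3]
E
python3 - <<'E'
from h import *
print(r.sense())
for n in('side','top'):
    p,d=grab(n,n+'0.png'); np.savez(n+'0.npz',p=p,d=d); c=r.get_calibration(n); print(n,c)
E
```

```text
{'clock': 0.0, 'qpos': array([ 1.27461025e+00,  3.53643202e-01,  1.63412958e+00,  4.68878300e-06,
        1.15517173e+00, -2.41527677e-03]), 'qvel': array([-1.54493720e-03,  3.45542816e-04, -7.43054105e-05, -1.15490443e-03,
       -2.21471212e-04, -3.55648047e-05]), 'joint_efforts': array([ 1.23725491e-03, -6.05259919e+01, -3.42065692e+01,  8.45059412e-05,
        9.47689667e-03, -5.19915950e-07]), 'eef_pos': array([180.85524292, 597.79670501, 244.5666933 ]), 'tcp_rot': array([-3.14024081e+00, -7.55214150e-06,  2.84781995e+00]), 'contact_force': array([ 0.62171342, -0.91970604, -0.27420131]), 'wrist_torque': array([-0.07518982, -0.01979846, -0.01113641]), 'grasp_force': 0.0, 'opening': 1.0006086503841223}
side {'K': array([[402.98579891,   0.        , 280.55142316],
       [  0.        , 402.98579891, 200.16303923],
       [  0.        ,   0.        ,   1.        ]]), 'k1': -0.10178048988006727, 'world_from_camera': array([[ 9.72589152e-01, -1.53750185e-01,  1.74445470e-01,
         3.27953027e+02],
       [-2.32524584e-01, -6.48326197e-01,  7.24986524e-01,
        -8.61470480e+02],
       [ 1.63075584e-03, -7.45676889e-01, -6.66305724e-01,
         8.54112403e+02],
       [ 0.00000000e+00,  0.00000000e+00,  0.00000000e+00,
         1.00000000e+00]])}
top {'K': array([[431.33300229,   0.        , 272.01262192],
       [  0.        , 431.33300229, 210.72919127],
       [  0.        ,   0.        ,   1.        ]]), 'k1': -0.055182020932610314, 'world_from_camera': array([[-2.32488103e-02, -9.90918897e-01,  1.32435765e-01,
         3.81441023e+02],
       [-9.99620644e-01,  2.49981193e-02,  1.15612127e-02,
        -5.95070917e+01],
       [-1.47668692e-02, -1.32116740e-01, -9.91124163e-01,
         1.22192338e+03],
       [ 0.00000000e+00,  0.00000000e+00,  0.00000000e+00,
         1.00000000e+00]])}
```

View pics/top0.png

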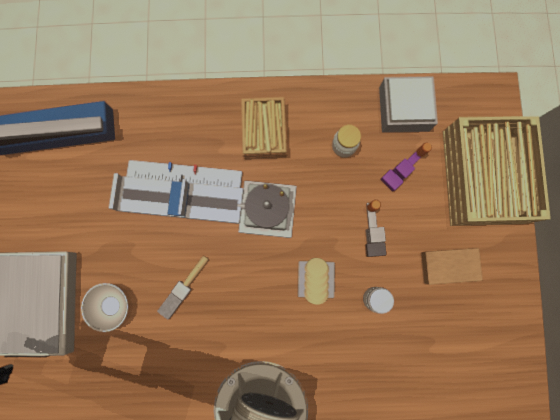

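View pics/side0.png

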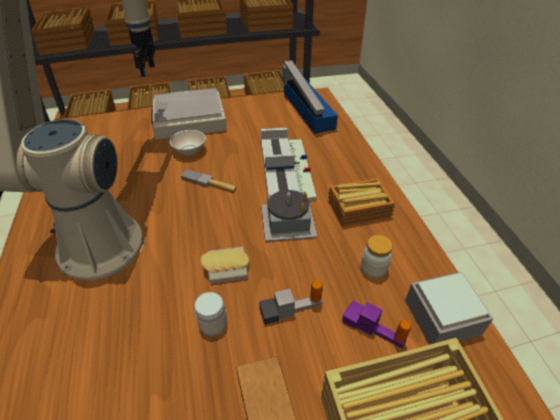

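The top view shows the grey steel crank with hub (376,236), counterweight (376,249) and orange knob (375,205). The handwheel is at (267,206), the fence at (177,196), the red marker at (196,169) and the blue marker at (171,166). There are two candidate cranks: grey at (376,236) and purple at (404,168). The grey one fits "steel crank", since purple is the look-alike. I'll confirm that in a crop and measure.

```bash
cat > m.py <<'E'
from h import *
T=np.load('top0.npz');S=np.load('side0.npz')
p=T['p'];b=cv2.cvtColor(p,cv2.COLOR_RGB2BGR)
a=cv2.resize(b[140:230,100:300],None,fx=4,fy=4,interpolation=cv2.INTER_CUBIC)
c=cv2.resize(b[140:265,340:440],None,fx=2.88,fy=2.88,interpolation=cv2.INTER_CUBIC)
c=cv2.resize(b[140:260,345:440],(285,360),interpolation=cv2.INTER_CUBIC)
out=np.zeros((600,800,3),np.uint8); out[:360]=a
out[360:600,:190]=cv2.resize(c,(190,240))
bs=cv2.cvtColor(S['p'],cv2.COLOR_RGB2BGR)
out[360:600,200:500]=cv2.resize(bs[270:350,250:350],(300,240)); out[360:600,510:800]=cv2.resize(bs[130:240,240:373],(290,240))
cv2.imwrite('pics/crop1.png',out)
def orange(n,p):
    h=cv2.cvtColor(p,cv2.COLOR_RGB2HSV); return ((h[...,0]<14)&(h[...,1]>200)&(h[...,2]>130)).astype(np.uint8)
for n,D,(x0,x1,y0,y1) in(('top',T,(345,395,190,265)),('side',S,(250,335,275,330))):
    P=pts(n,D['d']).reshape(420,560,3)
    sub=P[y0:y1,x0:x1].reshape(-1,3)
    for lo,hi in((12,22),(24,36),(52,66),(68,90)):
        q=sub[(sub[:,2]>lo)&(sub[:,2]<hi)]
        if len(q)>4:print(n,lo,hi,len(q),q.mean(0).round(1),np.median(q,0).round(1),q.min(0).round(),q.max(0).round())
# wheel: heights near
P=pts('top',T['d']).reshape(420,560,3)
sub=P[175:240,235:300].reshape(-1,3)
for lo,hi in((74,84),(95,108),(108,120)):
    q=sub[(sub[:,2]>lo)&(sub[:,2]<hi)]
    if len(q):
        print('wheel',lo,hi,len(q),q.mean(0).round(1),np.median(q[:,2]), cv2.minEnclosingCircle(q[:,:2].astype(np.float32)))
        if lo>90:print(q.round())
E
python3 m.py
```

```text
top 12 22 148 [ 501.5 -322.2   15.8] [ 506.5 -322.1   15.6] [ 408. -390.   12.] [ 593. -303.   22.]
top 24 36 280 [ 433.9 -328.2   28.8] [ 429.5 -327.2   28.5] [ 408. -357.   24.] [ 556. -303.   35.]
top 52 66 237 [ 470.3 -326.8   58.9] [ 466.6 -326.2   59. ] [ 445. -349.   52.] [ 554. -307.   65.]
top 68 90 86 [ 545.1 -323.2   75.2] [ 545.4 -322.8   75.1] [ 533. -337.   68.] [ 558. -310.   82.]
side 12 22 229 [ 494.1 -335.4   16.1] [ 504.7 -333.4   15.9] [ 407. -359.   12.] [ 560. -313.   22.]
side 24 36 400 [ 441.6 -334.9   29.6] [ 431.6 -336.6   29.6] [ 407. -358.   24.] [ 558. -304.   36.]
side 52 66 321 [ 473.7 -331.9   59.4] [ 467.1 -333.    59.7] [ 444. -351.   52.] [ 558. -309.   66.]
side 68 90 104 [ 544.  -328.3   75.6] [ 544.2 -329.1   76.4] [ 531. -340.   68.] [ 559. -314.   81.]
wheel 74 84 1305 [548.9 -33.2  77.3] 77.1256656575249 ((550.9746704101562, -33.39765167236328), 59.94401168823242)
wheel 95 108 51 [567.5 -40.9 101.6] 101.81737934474472 ((573.542236328125, -42.960594177246094), 34.29061508178711)
[[604. -27.  97.]
 [602. -30. 104.]
 [603. -32. 101.]
 [603. -35. 
[... 594 characters left out ...]
103.]
 [546. -26. 106.]
 [546. -28. 105.]
 [546. -36. 108.]
 [546. -39. 104.]
 [546. -42. 103.]
 [545. -26.  98.]
 [544. -28. 105.]
 [544. -31. 104.]
 [544. -34. 105.]
 [543. -36. 106.]
 [543. -39. 104.]
 [541. -31. 101.]
 [541. -34. 102.]
 [542. -36. 100.]]
wheel 108 120 18 [550.1 -32.8 111.4] 110.9298590529803 ((549.4077758789062, -32.626304626464844), 6.668889045715332)
[[556. -31. 110.]
 [556. -34. 110.]
 [553. -29. 113.]
 [553. -31. 113.]
 [552. -34. 115.]
 [551. -29. 111.]
 [550. -31. 113.]
 [550. -34. 113.]
 [550. -37. 113.]
 [551. -39. 110.]
 [548. -26. 110.]
 [548. -29. 109.]
 [548. -31. 112.]
 [548. -34. 113.]
 [548. -36. 109.]
 [548. -39. 111.]
 [546. -31. 109.]
 [545. -34. 111.]]
```

View pics/crop1.png

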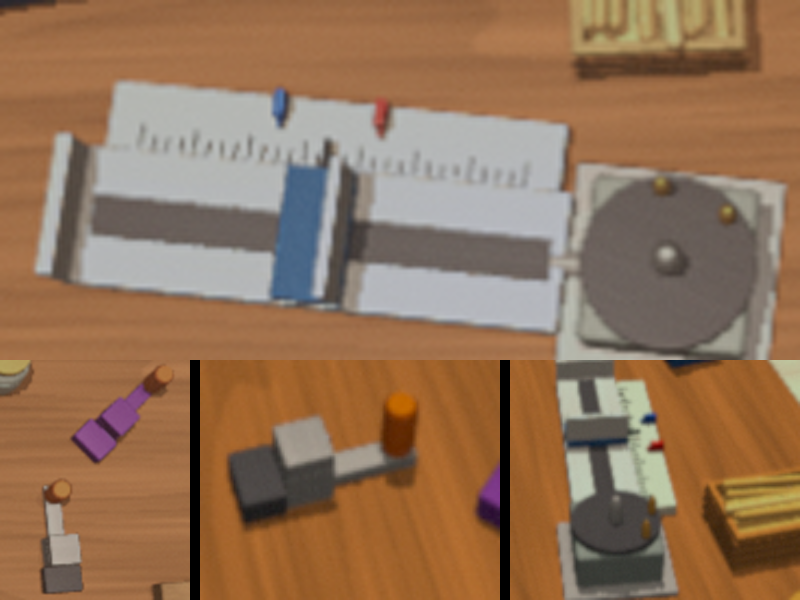

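The crop confirms the grey steel crank (hub, dark counterweight, orange knob) as the one meant; the purple one stays. The red marker lies between the pointer and the wheel, so I must wind anticlockwise. I'll start the approach while refining.

```bash
cat > m2.py <<'E'
from h import *
T=np.load('top0.npz');S=np.load('side0.npz')
for n,D,(x0,x1,y0,y1) in(('top',T,(345,395,190,265)),('side',S,(250,335,275,330))):
    P=pts(n,D['d']).reshape(420,560,3)
    sub=P[y0:y1,x0:x1].reshape(-1,3)
    for nm,lo,hi in(('hub',56.5,63),('cw',27,33),('knob',73,80)):
        q=sub[(sub[:,2]>lo)&(sub[:,2]<hi)]
        if nm!='knob': q=q[q[:,0]<500]
        rc=cv2.minAreaRect(q[:,:2].astype(np.float32)); print(n,nm,len(q),np.round(rc[0],1),np.round(rc[1],1),round(rc[2],1),q.mean(0).round(1))
# unit direction, pointer, markers
e=plane('top',[[100+112/4,140+82/4],[100+570/4,140+125/4]],18); v=e[0]-e[1]; print('dir y deg',np.degrees(np.arctan2(v[1],v[0])))
h=cv2.cvtColor(T['p'],cv2.COLOR_RGB2HSV)
P=pts('top',T['d']).reshape(420,560,3)
yy,xx=np.mgrid[:420,:560]
roi=(xx>160)&(xx<205)&(yy>158)&(yy<180)
red=roi&((h[...,0]<8)|(h[...,0]>170))&(h[...,1]>120)&(yy<176)
blue=roi&(h[...,0]>100)&(h[...,0]<130)&(h[...,1]>110)&(yy<174)
blk=(xx>175)&(xx<188)&(yy>172)&(yy<182)&(h[...,2]<90)
for nm,m in(('red',red),('blue',blue),('blk',blk)):
    print(nm,m.sum(),xx[m].mean(),yy[m].mean(),P[m].mean(0).round(1),np.median(P[m],0).round(1), P[m].min(0).round(1),P[m].max(0).round(1))
E
python3 m2.py
```

```text
top hub 181 [ 465.8 -327.9] [39.6 40.4] 3.3 [ 465.6 -327.7   59.4]
top cw 180 [ 446.7 -328.9] [74.8 51.9] 3.6 [ 428.3 -329.4   29.6]
top knob 64 [ 545.5 -323.4] [26.6 22.2] 84.5 [ 545.7 -323.6   76.1]
side hub 242 [ 464.9 -329.8] [40.1 41.4] 3.2 [ 464.7 -330.4   59.9]
side cw 308 [ 445.4 -330.1] [76.4 53. ] 3.7 [ 429.9 -333.6   29.7]
side knob 77 [ 544.8 -326.1] [23. 24.] 41.2 [ 544.5 -327.    76.8]
dir y deg 82.89444667930722
red 20 194.9 167.95 [668.2 170.1  32.2] [667.6 170.   32.4] [658.5 165.9  23.4] [677.2 174.1  37.8]
blue 12 169.5 165.5 [677.3 242.6  33.1] [677.5 242.4  31.6] [670.4 240.2  28.6] [684.9 245.1  38.4]
blk 8 181.0 178.75 [638.2 209.7  31.6] [638.9 209.7  31.7] [631.5 207.1  30.3] [646.2 212.1  33.2]
```

Call:
step_arm(plan="0 0 5 15 -50 0 0; 0 0 10 30 -100 0 0; 0 0 15 45 -150 0 0; 0 0 19 60 -200 0 0; 0 0 19 75 -250 0 0; 0 0 19 90 -300 0 0; 0 0 19 105 -345 0 0; 0 0 19 120 -390 0 0")

```text
clock: 0.9
eef_pos: [298.3, 214.0, 245.2]
tcp_rot: [3.142, 0.0, -3.103]
contact_force: [0.8, -0.9, -0.5]
opening: 0.999
grasp_force: 0.0
```

Call:
step_arm(plan="0 0 1 15 -48 0 0; 0 0 1 30 -95 0 0; 0 0 1 44 -143 0 0; 0 0 1 58 -190 0 0; 0 0 1 73 -238 0 0; 0 0 1 87 -285 0 0; 0 0 1 101 -333 0 0; 0 0 1 116 -380 0 0")

```text
clock: 1.7
eef_pos: [414.3, -166.4, 245.2]
tcp_rot: [3.142, 0.0, -3.087]
contact_force: [1.2, 0.6, 1.0]
opening: 1.001
grasp_force: 0.0
```

Call:
step_arm(plan="0 0 0 14 -47 0 0; 0 0 0 28 -94 0 0; 0 0 0 38 -130 -20 0; 0 0 0 48 -157 -45 0; 0 0 0 48 -157 -85 0; 0 0 0 48 -157 -115 0; 0 0 0 48 -157 -115 0")

```text
clock: 2.4
eef_pos: [459.7, -319.6, 126.1]
tcp_rot: [3.137, -0.006, -3.087]
contact_force: [-0.5, 0.1, 0.4]
opening: 0.996
grasp_force: 0.0
```

Call:
step_arm(plan="0 0 0 0 0 0 0; 0 0 0 0 0 -30 0; 0 0 0 0 0 -60 0; 0 0 0 0 0 -80 0; 0 0 0 0 0 -92 0; 0 0 0 0 0 -92 0")

```text
clock: 3.0
eef_pos: [462.7, -321.1, 38.5]
tcp_rot: [-3.142, 0.0, -3.086]
contact_force: [-0.7, -0.2, 0.6]
opening: 1.002
grasp_force: 0.0
```

Call:
step_arm(plan="0 0 0 3 -8 0 0; 0 0 0 3 -8 0 0; 0 0 0 3 -8 0 0")

```text
clock: 3.3
eef_pos: [466.3, -330.0, 39.5]
tcp_rot: [-3.14, 0.002, -3.087]
contact_force: [0.5, -0.4, 0.6]
opening: 0.999
grasp_force: 0.0
```

Call:
step_arm(plan="0 0 0 0 0 0 200; 0 0 0 0 0 0 200; 0 0 0 0 0 0 200; 0 0 0 0 0 0 200; 0 0 0 0 0 0 200; 0 0 0 0 0 0 200", force=60)

```text
clock: 3.9
eef_pos: [465.4, -328.9, 38.5]
tcp_rot: [3.141, -0.0, -3.086]
contact_force: [-0.4, 1.4, 6.4]
opening: 0.464
grasp_force: 62.4
```

Call:
step_arm(plan="0 0 0 0 0 35 200; 0 0 0 0 0 80 200; 0 0 0 0 0 120 200; 0 0 -5 10 35 142 200; 0 0 -12 22 80 142 200; 0 0 -19 34 120 142 200; 0 0 -25 46 160 142 200; 0 0 -28.7 57 200 142 200")

```text
clock: 4.7
eef_pos: [522.0, -127.4, 179.6]
tcp_rot: [-3.141, -0.001, 2.692]
contact_force: [0.6, -0.8, -5.1]
opening: 0.462
grasp_force: 63.5
```

Call:
step_arm(plan="0 0 0 11 40 0 200; 0 0 0 21 72 0 200; 0 0 0 27 95 0 200; 0 0 0 27 95 0 200; 0 0 0 27 95 0 200; 0 0 0 27 95 0 200")

```text
clock: 5.3
eef_pos: [548.8, -34.7, 179.7]
tcp_rot: [-3.141, -0.001, 2.696]
contact_force: [-0.1, 0.2, -5.7]
opening: 0.464
grasp_force: 63.6
```

```bash
cat > m3.py <<'E'
from h import *
print(r.sense()['eef_pos'],r.sense()['tcp_rot'])
out=[]
for n in('top','side'):
    p,d=grab(n); np.savez(n+'1.npz',p=p,d=d)
    b=cv2.cvtColor(p,cv2.COLOR_RGB2BGR)
    out.append(cv2.resize(b[140:260,200:330] if n=='top' else b[120:250,230:370],(400,400)))
    P=pts(n,d).reshape(-1,3)
    near=np.hypot(P[:,0]-550,P[:,1]+33)<130
    h=cv2.cvtColor(p,cv2.COLOR_RGB2HSV).reshape(-1,3)
    om=near&(h[:,0]<14)&(h[:,1]>190)&(h[:,2]>110)&(P[:,2]>140)
    q=P[om]; t=q[q[:,2]>q[:,2].max()-8]; print(n,'knob',len(q),q.mean(0).round(1),t.mean(0).round(1))
    for lo in range(120,250,10):
        q=P[near&(P[:,2]>=lo)&(P[:,2]<lo+10)]
        if len(q)>15: rc=cv2.minAreaRect(q[:,:2].astype(np.float32)); print(lo,len(q),np.round(rc[0],1),np.round(rc[1],1),round(rc[2],1))
cv2.imwrite('pics/over.png',np.hstack(out))
E
python3 m3.py
```

```text
[548.75943566 -34.69615401 179.74295471] [-3.14082409e+00 -1.07907702e-03  2.69567395e+00]Traceback (most recent call last):
  File "m3.py", line 12, in <module>
    q=P[om]; t=q[q[:,2]>q[:,2].max()-8]; print(n,'knob',len(q),q.mean(0).round(1),t.mean(0).round(1))
                        ~~~~~~~~~~^^
    return umr_maximum(a, axis, None, out, keepdims, initial, where)
ValueError: zero-size array to reduction operation maximum which has no identity
```

```bash
sed -i 's/q=P\[om\]; t=/q=P[om] if om.any() else P[:1]; t=/' m3.py; python3 m3.py
```

```text
[548.88520536 -34.89544813 179.90730053] [-3.14103090e+00 -7.76640216e-04  2.69513418e+00]
top knob 1 [1785.  1351.1 -749.8] [1785.  1351.1 -749.8]
160 152 [517.7 -22.4] [52.2 43.4] 64.9
170 158 [514.9 -21.3] [49.3 35.9] 67.4
220 24 [528.3 -70.3] [21.  25.9] 88.4
side knob 21 [621.3 -78.7 210.3] [618.3 -79.8 216. ]
140 129 [560.8 -60.9] [ 16.2 152.7] 74.7
150 238 [565.  -45.7] [ 44.6 151.8] 72.7
160 127 [562.  -51.3] [ 53.7 149.8] 60.6
170 184 [559.8 -53.2] [ 53.8 150.9] 57.5
180 83 [578.7 -55.2] [ 45.9 114. ] 78.6
190 78 [582.8 -56.6] [ 44.5 103.3] 78.9
200 66 [583.8 -68.1] [65.7 88.4] 49.4
210 90 [578.4 -74. ] [79.3 93.6] 53.7
220 35 [569.1 -57.5] [111.9  61.4] 2.3
230 42 [552.4 -58.5] [90.8 22.9] 46.2
240 52 [540.7 -54.3] [88.1 32.8] 64.3
```

View pics/over.png

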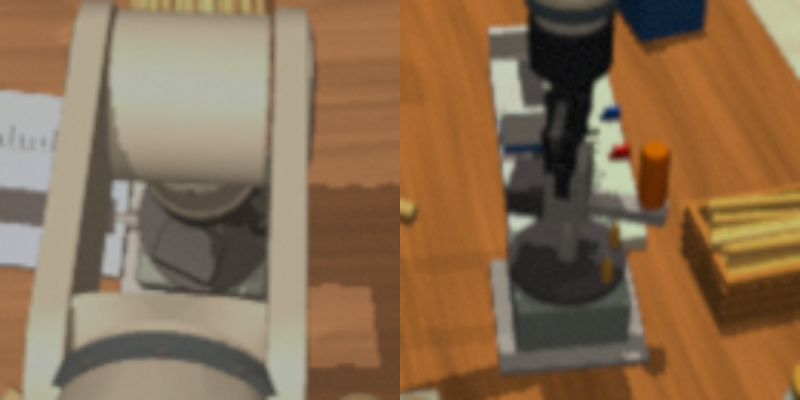

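Call:
step_arm(plan="0 0 0 1 1.5 0 200; 0 0 0 1 1.5 -12 200; 0 0 0 1 1.5 -25 200; 0 0 0 1 1.5 -32 200; 0 0 0 1 1.5 -36 200; 0 0 0 1 1.5 -36 200")

```text
clock: 6.05
eef_pos: [549.9, -32.6, 143.3]
tcp_rot: [-3.141, -0.002, 2.696]
contact_force: [0.0, 0.1, -6.0]
opening: 0.458
grasp_force: 63.6
```

Call:
step_arm(plan="0 0 0 0 0 -4 200; 0 0 0 0 0 -8 200; 0 0 0 0 0 -12 200; 0 0 0 0 0 -15 200; 0 0 0 0 0 -15 200")

```text
clock: 6.55
eef_pos: [550.5, -32.5, 128.9]
tcp_rot: [3.141, -0.0, 2.696]
contact_force: [1.5, 0.8, -6.6]
opening: 0.459
grasp_force: 63.5
```

Call:
step_arm(plan="0 0 0 0.5 0 -3 200; 0 0 0 0.5 0 -6 200; 0 0 0 0.5 0 -9 200; 0 0 0 0.5 0 -11 200; 0 0 0 0.5 0 -11 200; 0 0 0 0.5 0 -11 200")

```text
clock: 7.15
eef_pos: [550.9, -32.6, 118.2]
tcp_rot: [-3.142, -0.0, 2.696]
contact_force: [0.4, 1.7, -5.6]
opening: 0.459
grasp_force: 63.5
```

Call:
step_arm(plan="0 0 0 0 0 -1 200; 0 0 0 0 0 -2 200; 0 0 0 0 0 -2 200; 0 0 0 0 0 -2 200")

```text
clock: 7.55
eef_pos: [551.0, -32.6, 116.5]
tcp_rot: [3.142, 0.0, 2.696]
contact_force: [-2.0, 1.0, 0.6]
opening: 0.462
grasp_force: 64.1
```

Seated (weight taken). Release and let the crank settle for a moment, then rise.

Call:
step_arm(plan="0 0 0 0 0 0 0; 0 0 0 0 0 0 0; 0 0 0 0 0 0 0; 0 0 0 0 0 0 0; 0 0 0 0 0 0 0; 0 0 0 0 0 0 0")

```text
clock: 8.15
eef_pos: [551.0, -32.6, 116.3]
tcp_rot: [-3.142, 0.0, 2.696]
contact_force: [-0.0, -0.8, -0.2]
opening: 0.998
grasp_force: 0.0
```

Call:
step_arm(plan="0 0 0 0 0 20 0; 0 0 0 0 0 50 0; 0 0 0 0 0 90 0; 0 0 0 -45 0 115 0; 0 0 0 -90 0 115 0; 0 0 0 -140 0 115 0; 0 0 0 -180 0 115 0; 0 0 0 -180 0 115 0")

```text
clock: 8.95
eef_pos: [365.8, -32.4, 230.6]
tcp_rot: [-3.14, -0.003, 2.696]
contact_force: [0.9, -0.6, -0.1]
opening: 1.002
grasp_force: 0.0
```

```bash
cat > m4.py <<'E'
from h import *
import sys
k=sys.argv[1]
print(r.sense()['eef_pos'],r.sense()['tcp_rot'])
out=[]
for n in('top','side'):
    p,d=grab(n); np.savez(n+k+'.npz',p=p,d=d)
    b=cv2.cvtColor(p,cv2.COLOR_RGB2BGR)
    out.append(cv2.resize(b[140:260,155:335] if n=='top' else b[120:250,230:370],(480,320) if n=='top' else (320,320),interpolation=cv2.INTER_CUBIC))
    P=pts(n,d).reshape(-1,3)
    near=np.hypot(P[:,0]-550,P[:,1]+33)<110
    h=cv2.cvtColor(p,cv2.COLOR_RGB2HSV).reshape(-1,3)
    om=near&(h[:,0]<14)&(h[:,1]>180)&(h[:,2]>100)&(P[:,2]>110)
    q=P[om] if om.any() else P[:1]; t=q[q[:,2]>np.percentile(q[:,2],97)-5]; print(n,'knob',len(q),q.mean(0).round(1),t.mean(0).round(1))
    hm=(np.hypot(P[:,0]-550,P[:,1]+33)<40)&(P[:,2]>133)&(P[:,2]<143)
    if hm.sum()>9:
        q=P[hm]; rc=cv2.minAreaRect(q[:,:2].astype(np.float32)); print('hub',len(q),np.median(q[:,2]).round(1),np.round(rc[0],1),np.round(rc[1],1),round(rc[2],1))
cv2.imwrite('pics/v%s.png'%k,np.hstack(out))
E
python3 m4.py 2
```

```text
[365.83266918 -32.39273888 230.63925319] [-3.14039809e+00 -2.89993297e-03  2.69572098e+00]
top knob 1 [1790.8 1356.8 -757.9] [1790.8 1356.8 -757.9]
hub 235 137.0 [551.6 -35.5] [39.6 39.8] 63.4
side knob 31 [622.9 -78.  145.9] [620.3 -76.6 151.5]
hub 147 137.2 [550.2 -36.8] [42.  39.6] 64.3
```

View pics/v2.png

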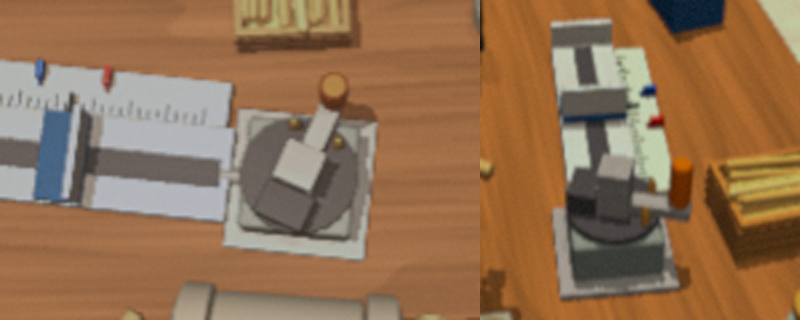

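The crank is seated with its hub top at about 137 mm, its arm between the pins, and let go. Next is the knob, at crop (334,88), which is top-view pixel (280,173).

Call:
step_arm(plan="0 0 0 50 -7 0 0; 0 0 0 100 -14 0 0; 0 0 0 148 -21 0 0; 0 0 0 190 -28 0 0; 0 0 0 230 -34 0 0; 0 0 0 256 -39 0 0; 0 0 0 256 -39 0 0; 0 0 0 256 -39 0 0")

```text
clock: 9.85
eef_pos: [627.7, -71.6, 230.1]
tcp_rot: [-3.141, -0.001, 2.696]
contact_force: [-0.0, -0.1, 0.8]
opening: 0.998
grasp_force: 0.0
```

```bash
python3 - <<'E'
from h import *
T=np.load('top2.npz'); h=cv2.cvtColor(T['p'],cv2.COLOR_RGB2HSV)
m=np.zeros((420,560),bool); m[160:186,270:292]=1
m&=(h[...,0]<16)&(h[...,1]>150)
P=pts('top',T['d']).reshape(420,560,3)
m2=m&(P[...,2]>148); 
v,u=np.nonzero(m2); print(len(u),u.mean(),v.mean(),P[m2].mean(0),plane('top',[[u.mean(),v.mean()]],155.5))
print(plane('top',[[280.25,172.5]],155.5), r.sense()['eef_pos'])
E
```

```text
41 279.9024390243902 172.26829268292684 [622.07511854 -69.28658015 152.44162088] [[621.3826311  -69.26328773 155.5       ]]
[[620.76186862 -70.12494151 155.5       ]] [627.73101378 -71.60915639 230.101903  ]
```

Call:
step_arm(plan="0 0 0 -5.5 2 0 0; 0 0 0 -5.5 2 -30 0; 0 0 0 -5.5 2 -60 0; 0 0 0 -5.5 2 -85 0; 0 0 0 -5.5 2 -95 0; 0 0 0 -5.5 2 -95 0")

```text
clock: 10.45
eef_pos: [620.0, -69.3, 135.4]
tcp_rot: [-3.141, -0.002, 2.696]
contact_force: [0.4, 0.5, 0.3]
opening: 1.0
grasp_force: 0.0
```

Call:
step_arm(plan="0 0 0 0 0 0 225; 0 0 0 0 0 0 225; 0 0 0 0 0 0 225; 0 0 0 0 0 0 225; 0 0 0 0 0 0 225; 0 0 0 0 0 0 225; 0 0 0 0 0 0 225", force=30)

```text
clock: 11.15
eef_pos: [622.0, -69.6, 137.3]
tcp_rot: [3.141, 0.001, 2.696]
contact_force: [-0.5, 1.1, 6.9]
opening: 0.318
grasp_force: 29.2
```

```bash
python3 - <<'E'
import numpy as np
c=np.array([550.5,-33.3]);s=np.array([622,-69.6]);R=80.2
def P(a): a=np.radians(a);return c+R*np.array([np.cos(a),np.sin(a)])
for seq in([-23,-13,3,21,39,57,75,90],[105,123,141,159,177,195,210,215],[220,235,253,271,289,307,325,335],[340,345,350,355,360]):
    print([(a,*(P(a)-s).round(1)) for a in seq]); s=P(seq[-1])
E
```

```text
[(-23, np.float64(2.3), np.float64(5.0)), (-13, np.float64(6.6), np.float64(18.3)), (3, np.float64(8.6), np.float64(40.5)), (21, np.float64(3.4), np.float64(65.0)), (39, np.float64(-9.2), np.float64(86.8)), (57, np.float64(-27.8), np.float64(103.6)), (75, np.float64(-50.7), np.float64(113.8)), (90, np.float64(-71.5), np.float64(116.5))]
[(105, np.float64(-20.8), np.float64(-2.7)), (123, np.float64(-43.7), np.float64(-12.9)), (141, np.float64(-62.3), np.float64(-29.7)), (159, np.float64(-74.9), np.float64(-51.5)), (177, np.float64(-80.1), np.float64(-76.0)), (195, np.float64(-77.5), np.float64(-101.0)), (210, np.float64(-69.5), np.float64(-120.3)), (215, np.float64(-65.7), np.float64(-126.2))]
[(220, np.float64(4.3), np.float64(-5.6)), (235, np.float64(19.7), np.float64(-19.7)), (253, np.float64(42.2), np.float64(-30.7)), (271, np.float64(67.1), np.float64(-34.2)), (289, np.float64(91.8), np.float64(-29.8)), (307, np.float64(114.0), np.float64(-18.0)), (325, np.float64(131.4), np.float64(-0.0)), (335, np.float64(138.4), np.float64(12.1))]
[(340, np.float64(2.7), np.float64(6.5)), (345, np.float64(4.8), np.float64(13.1)), (350, np.float64(6.3), np.float64(20.0)), (355, np.float64(7.2), np.float64(26.9)), (360, np.float64(7.5), np.float64(33.9))]
```

Call:
step_arm(plan="0 0 0 2.3 5 0 225; 0 0 0 6.6 18.3 0 225; 0 0 0 8.6 40.5 0 225; 0 0 0 3.4 65 0 225; 0 0 0 -9.2 86.8 0 225; 0 0 0 -27.8 103.6 0 225; 0 0 0 -50.7 113.8 0 225; 0 0 0 -71.5 116.5 0 225")

```text
clock: 11.95
eef_pos: [551.0, 49.2, 137.4]
tcp_rot: [3.138, 0.003, 2.697]
contact_force: [3.0, 1.9, 4.6]
opening: 0.312
grasp_force: 30.1
```

Call:
step_arm(plan="0 0 0 -20.8 -2.7 0 225; 0 0 0 -43.7 -12.9 0 225; 0 0 0 -62.3 -29.7 0 225; 0 0 0 -74.9 -51.5 0 225; 0 0 0 -80.1 -76 0 225; 0 0 0 -77.5 -101 0 225; 0 0 0 -69.5 -120.3 0 225; 0 0 0 -65.7 -126.2 0 225")

```text
clock: 12.75
eef_pos: [485.8, -80.3, 137.1]
tcp_rot: [3.14, 0.002, 2.694]
contact_force: [1.3, 4.5, 9.2]
opening: 0.318
grasp_force: 30.9
```

Call:
step_arm(plan="0 0 0 4.3 -5.6 0 225; 0 0 0 19.7 -19.7 0 225; 0 0 0 42.2 -30.7 0 225; 0 0 0 67.1 -34.2 0 225; 0 0 0 91.8 -29.8 0 225; 0 0 0 114 -18 0 225; 0 0 0 131.4 0 0 225; 0 0 0 138.4 12.1 0 225")

```text
clock: 13.55
eef_pos: [624.3, -65.9, 137.1]
tcp_rot: [3.141, 0.001, 2.697]
contact_force: [-1.5, -1.8, 7.8]
opening: 0.317
grasp_force: 31.0
```

```bash
cat > m5.py <<'E'
from h import *
import sys
k=sys.argv[1]
print(r.sense()['eef_pos'],r.sense()['contact_force'])
p,d=grab('top'); np.savez('top'+k+'.npz',p=p,d=d)
b=cv2.cvtColor(p,cv2.COLOR_RGB2BGR)
o=cv2.resize(b[150:230,150:250],(750,600),interpolation=cv2.INTER_CUBIC); cv2.imwrite('pics/w%s.png'%k,o)
h=cv2.cvtColor(p,cv2.COLOR_RGB2HSV); P=pts('top',d).reshape(420,560,3)
yy,xx=np.mgrid[:420,:560]; w=np.array([.1236,.9923,0])
red=(xx>160)&(xx<210)&(yy>158)&(yy<176)&((h[...,0]<8)|(h[...,0]>170))&(h[...,1]>120)
blue=(h[...,0]>100)&(h[...,0]<130)&(h[...,1]>110)&(yy>180)&(yy<225)&(xx>150)&(xx<230)
for nm,m in(('red',red),('fence',blue)): print(nm,m.sum(),xx[m].mean(),yy[m].mean(),(P[m]@w).mean(),np.median(P[m]@w))
E
python3 m5.py 3
```

```text
[624.29692302 -65.88530648 137.085094  ] [-1.46273178 -1.81007807  7.81757326]
red 20 194.9 167.95 251.46791414169147 251.53567333515522
fence 278 184.4928057553957 199.41007194244605 266.01303569754384 268.04936402598753
```

View pics/w3.png

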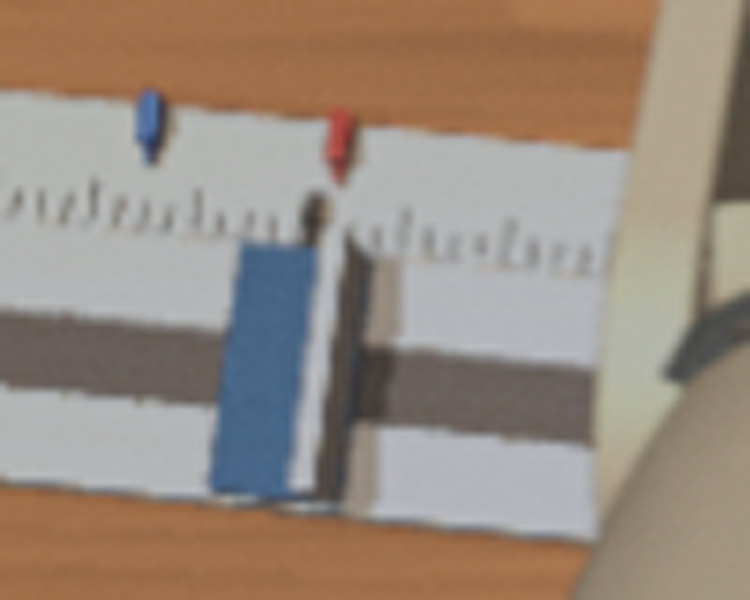

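```bash
python3 - <<'E'
from h import *
d=np.load('top3.npz')['d'];w=np.array([.1236,.9923,0]);p=np.load('top3.npz')['p']
P=pts('top',d).reshape(420,560,3)
print('pointer',[ (z,(plane('top',[[192.27,176.7],[191.9,179.5]],z)@w).round(1)) for z in(24,32)])
print('red tip',[ (z,(plane('top',[[195.6,173.7],[195.3,167.5]],z)@w).round(1)) for z in(24,34)])
g=p.min(2)[175:181,188:197]; print(g); print(P[175:181,188:197,2].round())
# strip direction from its outer edge
e=plane('top',[[150,150+92*.1333],[150+628/7.5,150+152*.1333]],18);v=e[0]-e[1];print(np.degrees(np.arctan2(v[1],v[0])))
E
```

```text
pointer [(24, array([257.5, 257.5])), (32, array([255.7, 255.7]))]
red tip [(24, array([249. , 252.2])), (34, array([246.9, 250. ]))]
[[178 179 171 147 141 158 175 166 173]
 [181 176 149 102  89 125 161 178 181]
 [180 170 122  77  68 107 150 179 180]
 [180 166  99  61  73 112 150 179 180]
 [180 163  86  51  64 109 153 180 173]
 [177 156 105  59  84 138 175 169 148]]
[[16. 17. 15. 30. 34. 21. 17. 18. 18.]
 [16. 20. 19. 31. 34. 16. 16. 18. 18.]
 [20. 13. 20. 31. 30. 15. 18. 21. 13.]
 [17. 20. 17. 33. 31. 12. 19. 18. 14.]
 [16. 14. 18. 28. 31. 18. 16. 17. 17.]
 [15. 17. 19. 32. 30. 78. 80. 80. 19.]]
82.80818292575555
```

```bash
python3 - <<'E'
import numpy as np
def P(a): a=np.radians(a);return 80.2*np.array([np.cos(a),np.sin(a)])
for seq in([340,352,367,382,395,403,408,408],):print([tuple((P(a)-P(335)).round(1).tolist()) for a in seq])
E
```

```text
[(2.7, 6.5), (6.7, 22.7), (6.9, 43.7), (1.7, 63.9), (-7.0, 79.9), (-14.0, 88.6), (-19.0, 93.5), (-19.0, 93.5)]
```

Call:
step_arm(plan="0 0 0 2.7 6.5 0 225; 0 0 0 6.7 22.7 0 225; 0 0 0 6.9 43.7 0 225; 0 0 0 1.7 63.9 0 225; 0 0 0 -7 79.9 0 225; 0 0 0 -14 88.6 0 225; 0 0 0 -19 93.5 0 225; 0 0 0 -19 93.5 0 225")

```text
clock: 14.4
eef_pos: [605.0, 28.8, 137.4]
tcp_rot: [3.138, 0.003, 2.697]
contact_force: [3.2, 7.4, 3.6]
opening: 0.318
grasp_force: 30.6
```

```bash
python3 m5.py 4; python3 - <<'E'
from h import *
p=np.load('top4.npz')['p'];d=np.load('top4.npz')['d'];print(p.min(2)[173:182,188:203])
print(pts('top',d).reshape(420,560,3)[173:182,188:203,2].round())
E
```

```text
[604.97760422  28.75619994 137.35892862] [3.18148957 7.35862824 3.64124621]
red 0 nan nan nan nan
fence 0 nan nan nan nan
[[142 142 143 143 141 122  76  64  65  64  66  65  66  65  65]
 [141 142 144 143 141 120  73  66  65  66  65  63  65  66  67]
 [143 143 142 143 139 117  72  64  66  65  65  65  67  64  67]
 [143 144 144 143 139 113  69  65  63  63  68  66  68  66  66]
 [143 144 142 143 138 107  65  64  65  64  64  68  63  65  65]
 [143 143 144 144 136 104  68  64  66  66  65  64  65  65  66]
 [143 143 143 143 132  96  67  64  68  64  66  65  67  65  64]
 [143 143 143 142 129  87  65  65  65  64  67  66  64  67  64]
 [142 144 143 142 125  78  64  66  65  63  67  64  60  64  66]]
[[ 573.  575.  574.  576.  576.  575.  572.  564.  556.  546.  538.  528.
   517.  510.  498.]
 [ 576.  576.  575.  574.  577.  577.  573.  565.  556.  546.  539.  528.
   517.  508.  497.]
 [ 576.  577.  578.  576.  576.  574.  575.  564.  558.  549.  540.  528.
   519.  510.  500.]
 [ 578.  578.  576.  580.  577.  580.  574.  566.  558.  547.  538.  528.
   518.  507.  500.]
 [ 579.  580.  582.  580.  580.  578.  574.  565.  555.  550.  539.  528.
   520.  508.  501.]
 [ 580.  581.  580.  580.  580.  579.  574.  567.  559.  548.  539.  529.
   520.  511.  501.]
 [ 582.  582.  582.  582.  581.  582.  574.  565.  559.  550.  538.  531.
   519.  511.  500.]
 [ 583.  583.  582.  582.  584.  583.  575.  566.  559.  549.  536.  530.
   519.  511.  502.]
 [ 584. 1222.  586.  584.  583.  583.  577.  566.  557.  549.  539.  531.
   520.  511.  504.]]m5.py:12: RuntimeWarning: Mean of empty slice.
  for nm,m in(('red',red),('fence',blue)): print(nm,m.sum(),xx[m].mean(),yy[m].mean(),(P[m]@w).mean(),np.median(P[m]@w))
  ret = ret.dtype.type(ret / rcount)
  return _methods._mean(a, axis=axis, dtype=dtype,
```

View pics/w4.png

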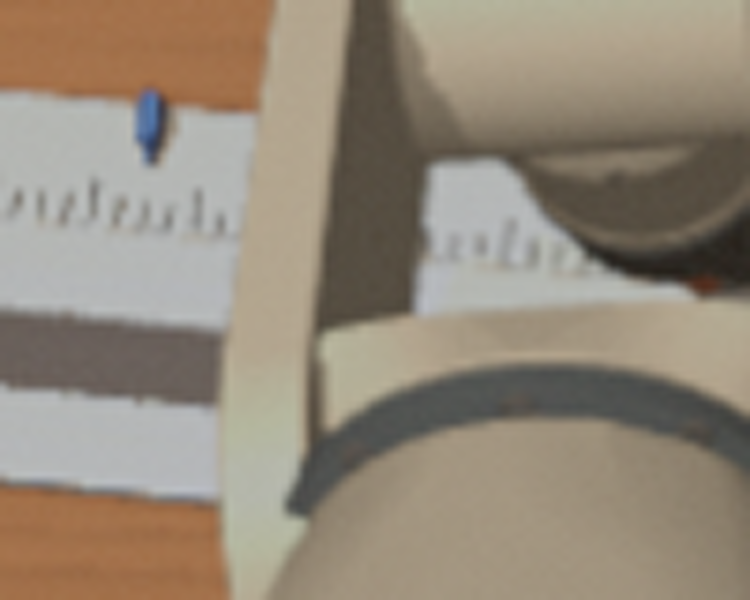

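The arm hides the scale from above. Dead reckoning puts the pointer within about 0.5 mm, so I'll let go with a partial opening to stay clear of the hub, back off and check.

Call:
step_arm(plan="0 0 0 0 0 0 115; 0 0 0 0 0 0 115; 0 0 0 0 0 0 115; 0 0 0 0 0 0 115; 0 0 0 0 0 15 115; 0 0 0 0 0 45 115; 0 0 0 0 0 80 115; 0 0 0 0 0 100 115")

```text
clock: 15.25
eef_pos: [604.7, 26.2, 240.1]
tcp_rot: [3.14, 0.003, 2.696]
contact_force: [-0.3, -0.4, 0.3]
opening: 0.551
grasp_force: 0.0
```

Call:
step_arm(plan="0 0 0 -45 -10 0 115; 0 0 0 -90 -20 0 115; 0 0 0 -135 -30 0 115; 0 0 0 -180 -40 0 115; 0 0 0 -220 -50 0 115; 0 0 0 -245 -60 0 115; 0 0 0 -245 -60 0 115; 0 0 0 -245 -60 0 115")

```text
clock: 16.05
eef_pos: [359.2, -33.9, 237.4]
tcp_rot: [3.141, 0.002, 2.695]
contact_force: [-0.4, 0.6, -0.0]
opening: 0.552
grasp_force: 0.0
```

```bash
python3 m4.py 6; python3 m5.py 5; python3 - <<'E'
from h import *
a=cv2.imread('pics/v6.png');b=cv2.resize(cv2.imread('pics/w5.png'),(350,280)); s=cv2.cvtColor(np.load('side6.npz')['p'],cv2.COLOR_RGB2BGR)
o=np.zeros((600,800,3),np.uint8);o[:320]=a;o[320:,:350]=b
o[320:,400:]=cv2.resize(s[135:198,260:350],(400,280),interpolation=cv2.INTER_CUBIC);cv2.imwrite('pics/fin.png',o)
p=np.load('top5.npz')['p'];d=np.load('top5.npz')['d'];print(p.min(2)[173:182,188:203])
E
```

```text
[359.24252507 -33.93854083 237.42424546] [3.14062732e+00 2.44447755e-03 2.69487710e+00]
top knob 1 [1787.3 1353.4 -753.1] [1787.3 1353.4 -753.1]
hub 234 136.8 [552.4 -34. ] [39.6 39.9] 48.5
side knob 26 [603.2  19.9 151.2] [602.5  22.  153. ]
hub 148 137.4 [551.1 -35.1] [42.6 39.5] 48.5
[359.94728268 -33.69678682 237.02014035] [ 0.01900685 -0.30569547 -0.3535205 ]
red 20 194.9 167.95 251.36061076879486 251.31566304034908
fence 283 186.7243816254417 199.42049469964664 261.69443954408376 261.6643029052962
[[178 178 179 178 179 168 116  76 127 171 179 178 178 179 179]
 [178 179 179 180 180 177 149 111 148 179 180 179 179 179 179]
 [179 179 178 179 174 161 142 148 173 180 178 178 178 179 179]
 [178 173 167 179 170 127 102 141 177 179 179 179 178 178 178]
 [180 167 152 177 166 100  72 119 162 180 179 179 179 180 179]
 [178 163 140 178 165  91  67 104 150 178 180 179 178 180 178]
 [180 163 145 179 162  80  64 103 142 170 180 179 178 180 179]
 [176 159 158 180 161  75  72 124 159 171 176 167 157 178 173]
 [172 156 164 175 147  72  89 143 177 170 146 134 143 178 171]]
```

View pics/fin.png

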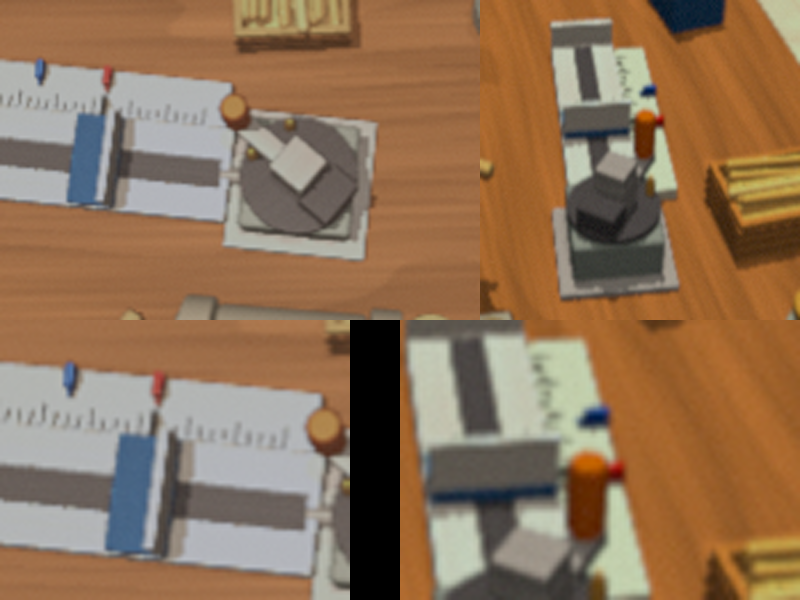

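The pointer (194,177) lines up with the red marker (195,168–173) to within about 1.5 mm. The crank sits flat with its arm between the pins, and the robot is clear, so I'm handing in.

```bash
python3 -c "
from rig import r
print(r.sign_off())"
```

```text
the job is handed in; nothing more can be done
None
```

The job is handed in: the crank is seated on the spindle with its arm between the pins, and the pointer is wound to within about 1.5 mm of the red marker by my camera measurement (4 mm allowed); the sign-off returned no verdict.

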